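# Put four bench things away in their fitted trays

### The arm

A 6-joint arm with a two-finger parallel gripper is mounted at the origin on a cart in front of the work surface, level with it; the furniture and walls round the work are solid. World frame = base frame: x ahead of the robot, y to its left, z up, the work surface at z = 0. Lengths are in m, angles in rad, forces in N, time in s.
With the tool pointing down it reaches from about 0.35 to 0.975 m from the base axis. Payload 7.1 kg.
Tool frame: the origin (TCP) lies midway between the tips of the shut fingers; the grasp point (between the pads) lies 19 mm behind it; x points along the fingers, z is the direction in which the jaws open and shut, and the axes are right-handed (so a half turn about x gives the same grasp; the last joint's range is limited). The gripper opens to 88 mm and grips with 3 to 60 N. Pads are 20 mm wide; open, the fingers measure 115 mm over their backs; the gripper's body (75 mm by 178 mm) begins 61 mm behind the grasp point.
Start: joints at [1.199, 0.423, 1.63, -0, 1.089, -0.019], TCP at [0.216, 0.586, 0.193] pointing down, gripper open.
Joint ranges: [-3, 3], [-0.9, 2.11], [0.09, 2.58], [-1.31, 4.45], [0.11, 2.69], [-2.54, 2.54]. Speed limits (rad/s): [2.39, 2.39, 3.01, 3.14, 3.14, 3.14].

### API

Orientations are given as a unit quaternion [w, x, y, z].
In Python, from workcell import env, imaging, ticket gives the robot as it stands. The module is installed in compiled form; this text tells all that it offers.
- The arm moves only by the shell command python3 -m crank 'ROWS' [OPENING] [FORCE]. ROWS is JSON, a list that holds one entry, the list of rows, each a list of 4 numbers: the shift along the tool's x, y, z in units of 5 cm (1.0 is 5 cm), then the turn about the tool's x in units of 10 degrees (1.0 is 10 degrees). A call has 1 to 12 rows; each row shifts and turns the commanded pose from where the row before left it, along the tool's axes as they then stand; what a row does not reach is not made up. A row lasts 1/8 s, in which the tool goes at most 62.5 mm and 10.7 degrees, less where a joint would pass 70% of its speed; a pose out of reach is approached as far as the arm can. A call with a number of a shift or a turn outside -1 to 1 is refused whole. A call with a gripper value outside its range is refused whole. OPENING is the closure, from -1 (fully open) to 1 (shut), set as the call begins (- or left out, the last holds). The fingers move at their own pace and stop on an object; FORCE is the grip in N (left out, the last holds). Time passes only in rows, so rows that do not move let the fingers close. It gives the time, the measured TCP pose, the force and the opening at its end, in the units of the state.
- env.get_obs(): the state, without advancing time (a new reading comes with each control period).
- imaging.get_image(name): name is "scene" or "top"; returns a dict with "frame" (384x512x3 uint8, red, green, blue), "range_z" (384x512 float32, m along the optical axis (not along the pixel's ray), 0 where there is no reading), "camera_matrix" (3x3 intrinsics, pixels), "dist_coeffs" ([k1, k2, p1, p2, k3] as OpenCV has them; the pictures are not rectified), "extrinsics" (4x4, takes a point from camera to world coordinates). Camera axes: x right, y up, looking along -z (the intrinsics and any distortion apply to the point x, -y, -z); pixel columns grow to the right and rows downward; lengths in m; the calibration is good to about 2 mm. A picture is of the moment at which its call begins.
- ticket.sign_off(): hands the job in, once; it reports no verdict.
The state is a dict: "time_s": time; "qpos": joint angles; "joint_velocities": joint speeds; "joint_efforts": joint torques, N m; "position": TCP position; "tool_rot": TCP orientation; "contact_force": force on the tool from outside, world axes, zero at the start; "moment": the same for the moment, N m; "finger_gap": opening from 0.0 (shut) to 1.0 (fully open).
Only numpy, scipy, OpenCV 4.12 (cv2) and the standard library are available. Lean on these libraries where they do the work, as an engineer would, in place of code of your own. Each camera call takes 0.05 s, during which the arm holds its last target. There are 200 camera calls.

### The job

Tidy the repair bench: put the pen, the power adapter, the tape measure and the round flux tub each into the grey tray made to its shape and size. Each must lie flat on its tray's floor inside the rim, the same way up as it stands now, with nothing resting on a rim.

Things in the scene. Friction and masses are not known exactly. Their poses are not given: they have to be found in the camera images.
- pen_c (a point): Clear pen with a black cap, lying flat, 144 long x 11 wide x 11 mm high (clip up to 13), light and not rolling. This point: its centre, 5.5 mm above its underside; x along the pen, y across it (grasp across y near the middle), z up.
- adapter_c (a point): Black oblong laptop power adapter, 50 (its x) x 108 (its y) x 30 mm high, 0.24 kg. This point: its centre, 15 mm above its underside; y along its length, z up. Grasp across x.
- tape_c (a point): Small yellow tape measure standing upright on its narrow side, 31 (its x) x 63 (its y) x 52 mm high, 0.11 kg. This point: its centre, 26 mm above its underside; y along its length, z up. Grasp across x.
- tub_c (a point): Round flux tub with a yellow-brown body 44 mm across and a black lid 47 mm across, 29 mm high, lid on the upper 11 mm. This point: on its axis, 14.5 mm above its underside; z up. Grasp across the lid, any direction.
- pen_tray_floor (a point): Long narrow tray for the pen, inner pocket 158 (its x) x 25 mm (its y), with a 50 mm gap in the middle of each long rim for the fingers; fixed to the bench, dark grey plastic, open on top: 3 mm floor and a low rim 3 mm thick whose top is 9 mm above the bench (6 mm above the floor). This point: centre of the floor's upper face, 3 mm above the bench; z up, x along its length.
- adapter_tray_floor (a point): Large oblong tray for the adapter, inner pocket 122 (its x) x 64 mm (its y); fixed to the bench, dark grey plastic, open on top: 3 mm floor and a low rim 3 mm thick whose top is 9 mm above the bench (6 mm above the floor). This point: centre of the floor's upper face, 3 mm above the bench; z up, x along its length.
- tape_tray_floor (a point): Small oblong tray for the tape measure, inner pocket 77 (its x) x 45 mm (its y); fixed to the bench, dark grey plastic, open on top: 3 mm floor and a low rim 3 mm thick whose top is 9 mm above the bench (6 mm above the floor). This point: centre of the floor's upper face, 3 mm above the bench; z up, x along its length.
- tub_tray_floor (a point): Round tray for the tub, inner diameter 61 mm; fixed to the bench, dark grey plastic, open on top: 3 mm floor and a low rim 3 mm thick whose top is 9 mm above the bench (6 mm above the floor). This point: centre of the floor's upper face, 3 mm above the bench; z up.
Things that resemble listed ones, but are neither listed nor needed, are in the scene too. Of the things like the part that bears tub_c, leave any that is blue, green or red; of the rest the larger one is meant.

How it is judged:
By the outcome, as a careful person would: the job done as asked, in the order asked, and still so for the second after the job is handed in, with the robot touching nothing.
It also fails if it takes over 112 s, if anything falls off the work surface, if the arm or the gripper's body presses on something with over 40 N, if the wrist force passes 120 N, or if a joint passes its speed limit or range.

## Working session

There is one attempt and no reset: what is moved stays moved. The work goes in short steps, Python scripts to look and compute and a shell command to move; the robot and the scene stay as the last step left them, time stands still between calls to the robot, and variables do not carry over. Pictures are saved under pics/ and viewed, about 12 in all and at most 16, crops included, and the job is handed in when it is done.

```bash
mkdir -p pics; cat > h.py <<'E'
import numpy as np, cv2
from workcell import env, imaging, ticket
def save(n,img,s=1.5):
    cv2.imwrite(f'pics/{n}.png',cv2.resize(img[:,:,::-1],None,fx=s,fy=s,interpolation=cv2.INTER_CUBIC))
def ray(im,uv):
    p=cv2.undistortPoints(np.float64(uv).reshape(-1,1,2),im['camera_matrix'],np.float64(im['dist_coeffs'])).reshape(-1,2)
    d=np.c_[p[:,0],-p[:,1],-np.ones(len(p))]; T=im['extrinsics']
    return T[:3,3], d@T[:3,:3].T
def onplane(im,uv,z):
    o,d=ray(im,uv); return o+d*((z-o[2])/d[:,2])[:,None]
def cloud(im):
    h,w=im['range_z'].shape; v,u=np.mgrid[:h,:w]
    o,d=ray(im,np.c_[u.ravel(),v.ravel()])
    return (o+d*im['range_z'].reshape(-1,1)).reshape(h,w,3)
E
python3 - <<'E'
from h import *
print(env.get_obs())
for n in('scene','top'):
    im=imaging.get_image(n); save(n+'0',im['frame']); print(n,im['extrinsics'].round(3),im['camera_matrix'][0,0],im['dist_coeffs'],(im['range_z']>0).mean())
E
```

```text
{'time_s': 0.0, 'qpos': array([ 1.19900218e+00,  4.23851615e-01,  1.63068244e+00,  7.18348731e-07,
        1.08858471e+00, -1.89677270e-02]), 'joint_velocities': array([-6.02779593e-05,  2.72766601e-05,  1.12405483e-03,  1.67107795e-04,
        1.88109584e-04, -1.07536829e-03]), 'joint_efforts': array([-3.65752814e-03, -5.44627333e+01, -2.73650318e+01,  6.40188181e-02,
        2.26671580e-02, -1.01426956e-04]), 'position': array([0.21570965, 0.58595987, 0.19219797]), 'tool_rot': array([ 0.57954098, -0.40478975,  0.58043791,  0.40418973]), 'contact_force': array([-0.16293778, -0.39617914,  0.71222171]), 'moment': array([-0.04128027, -0.04261672, -0.01281802]), 'finger_gap': 0.9991193815775883}
scene [[-0.549  0.49  -0.677 -0.189]
 [-0.835 -0.344  0.429  0.431]
 [-0.023  0.801  0.598  0.617]
 [ 0.     0.     0.     1.   ]] 427.811129371545 [0.04917483 0.         0.         0.         0.        ] 0.9962819417317709
top [[-0.003  0.985 -0.174  0.249]
 [-1.    -0.007 -0.027 -0.007]
 [-0.028  0.173  0.984  1.208]
 [ 0.     0.     0.     1.   ]] 492.4222439478935 [-0.02892673  0.          0.          0.          0.        ] 0.9960276285807291
```

View pics/top0.png

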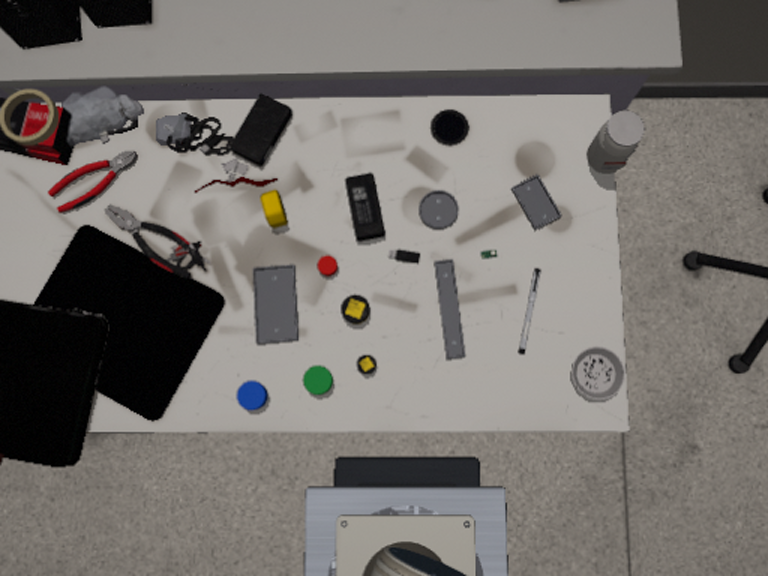

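View pics/scene0.png

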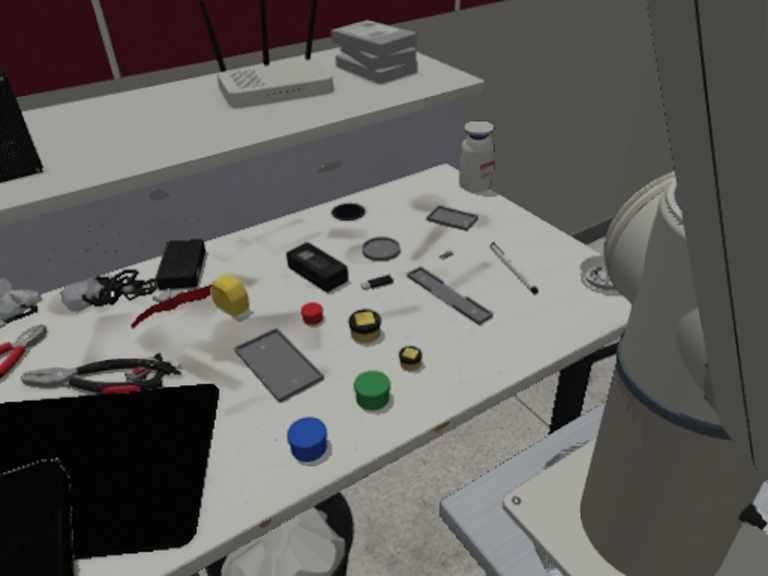

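Top view (1.5x pixels): the pen is at (529,311), adapter at (365,207), tape at (273,209), and the larger black-lidded tub at (355,309). Trays: adapter (276,304), pen (450,310), tub (439,210), tape (536,202). Next I measure them.

```bash
cat > meas.py <<'E'
from h import *
# name:(u,v in 1.5x top px, half window px, plane of top, kind)
def measure(im,items):
    C=cloud(im); f=im['frame'].astype(int); hsv=cv2.cvtColor(im['frame'],cv2.COLOR_RGB2HSV)
    out={}
    for n,(u,v,hw,ztop,kind) in items.items():
        u=int(u/1.5);v=int(v/1.5);s=np.s_[v-hw:v+hw,u-hw:u+hw]
        z=C[s][...,2]; H=hsv[s].astype(int)
        if kind=='h': m=z>ztop*.6
        elif kind=='tray': m=(H[...,2]<130)&(z<.02)
        m=m.astype(np.uint8)
        k,l,st,ce=cv2.connectedComponentsWithStats(m)
        i=l[hw,hw] or 1+np.argmax(st[1:,4]); mm=(l==i).astype(np.uint8)
        c=max(cv2.findContours(mm,cv2.RETR_EXTERNAL,cv2.CHAIN_APPROX_NONE)[0],key=cv2.contourArea).reshape(-1,2)+[u-hw,v-hw]
        P=onplane(im,c,ztop)[:,:2]
        r=cv2.minAreaRect((P*1000).astype(np.float32))
        b=cv2.boxPoints(r); e=[b[1]-b[0],b[2]-b[1]]; L=max(e,key=np.linalg.norm)
        zm=z[mm>0]
        print(n,'ctr',np.round(r[0],1),'size',np.round(sorted(r[1]),1),'long dir deg',round(np.degrees(np.arctan2(L[1],L[0]))%180,1),'z50/95',np.percentile(zm,[50,95]).round(4))
E
python3 - <<'E'
from meas import *
im=imaging.get_image('top')
C=cloud(im)
print('table z',np.median(C[150:200,130:290,2]), 'lowerleft',C[250,40],C[200,100],C[360,140])
measure(im,{'adapter':(365,207,35,.03,'h'),'blackbox':(262,130,35,.03,'h'),'tape':(273,209,22,.052,'h'),'tub':(355,309,20,.029,'h'),'small':(367,364,14,.02,'h'),'pen':(529,311,35,.008,'h'),
'Tadapter':(276,304,40,.009,'tray'),'Tpen':(450,310,40,.009,'tray'),'Ttub':(439,210,20,.009,'tray'),'Ttape':(536,202,25,.009,'tray')})
E
```

```text
table z 0.00011165530122059231 lowerleft [0.32762929 0.55532587 0.03207603] [0.45475495 0.42489293 0.00148417] [-0.0438667   0.50451166 -0.74561784]
adapter ctr [605.6  64.8] size [ 49.  109.9] long dir deg 10.9 z50/95 [0.0299 0.0338]
blackbox ctr [761.9 245.4] size [154.9 180.7] long dir deg 88.9 z50/95 [0.026  0.1619]
tape ctr [597.7 214.3] size [31.2 57.7] long dir deg 16.7 z50/95 [0.0492 0.0545]
tub ctr [432.4  79.3] size [44.7 47. ] long dir deg 44.8 z50/95 [0.0289 0.033 ]
small ctr [343.9  60.8] size [28.9 29.1] long dir deg 89.8 z50/95 [0.0193 0.0234]
pen ctr [ 432.  -206.1] size [ 12.2 143. ] long dir deg 167.9 z50/95 [0.0093 0.0141]
Tadapter ctr [459.9 225.1] size [ 98.2 159.5] long dir deg 4.1 z50/95 [0.0027 0.0087]
Tpen ctr [436.  -74.4] size [ 32.7 165.3] long dir deg 6.1 z50/95 [0.003  0.0098]
Ttub ctr [604.9 -59.1] size [65.4 65.5] long dir deg 89.4 z50/95 [0.0034 0.0095]
Ttape ctr [ 629.8 -217.9] size [ 58.  117.4] long dir deg 24.2 z50/95 [0.0027 0.0097]
```

```bash
python3 - <<'E'
from meas import *
from scipy.spatial.transform import Rotation as R
im=imaging.get_image('top'); C=cloud(im); g=cv2.cvtColor(im['frame'],cv2.COLOR_RGB2GRAY)
for n,u,v,hw in(('Tadapter',184,203,38),('Ttape',357,135,28)):
    s=np.s_[v-hw:v+hw,u-hw:u+hw]; print(n,np.percentile(g[s],[5,20,50,80,95]))
    for th in (80,95,110):
        m=cv2.morphologyEx((g[s]<th).astype(np.uint8),cv2.MORPH_OPEN,np.ones((5,5)))
        k,l,st,ce=cv2.connectedComponentsWithStats(m); mm=(l==l[hw,hw]).astype(np.uint8)
        c=max(cv2.findContours(mm,0,1)[0],key=cv2.contourArea).reshape(-1,2)+[u-hw,v-hw]
        r=cv2.minAreaRect((onplane(im,c,.009)[:,:2]*1000).astype(np.float32)); b=cv2.boxPoints(r)
        L=max([b[1]-b[0],b[2]-b[1]],key=np.linalg.norm)
        print(th,np.round(r[0],1),np.round(r[1],1),round(np.degrees(np.arctan2(L[1],L[0]))%180,1))
print(R.from_quat(env.get_obs()['tool_rot'],scalar_first=True).as_matrix().round(3))
E
```

```text
Tadapter [ 75.  89. 141. 166. 168.]
80 [447.2 213.5] [192.5 189.1] 89.8
95 [445.9 211.6] [129.3  69.9] 4.2
110 [446.2 212.7] [129.6  71.9] 4.7
Ttape [ 78.  89. 161. 167. 168.]
80 [ 616.9 -222.3] [139.7 146.6] 178.4
95 [ 616.3 -222.5] [84.1 52.7] 28.4
110 [ 616.2 -222.8] [89.3 54.3] 27.9
[[-0.    -0.938  0.345]
 [-0.001  0.345  0.938]
 [-1.     0.    -0.001]]
```

```bash
cat > nav.py <<'E'
import sys; from h import *
from scipy.spatial.transform import Rotation as R
# usage: nav.py x y z yaw(deg of jaw axis): prints units to go, shift in CURRENT tool axes, then turn
o=env.get_obs(); p=o['position']; M=R.from_quat(o['tool_rot'],scalar_first=True).as_matrix()
x,y,z,yw=map(float,sys.argv[1:5]); th=np.degrees(np.arctan2(M[1,2],M[0,2]))
t=(th-yw+90)%180-90
print('t',round(o['time_s'],2),'pos',(p*1000).round(1),'yaw',th.round(1),'tilt',np.degrees(np.arccos(-M[2,0])).round(2),'gap mm',round(o['finger_gap']*88,1),'F',o['contact_force'].round(1),'q6',o['qpos'][5].round(2))
print('shift units',(M.T@(np.array([x,y,z])-p)/.05).round(2),'turn',round(t/10,2))
E
python3 nav.py .45 .3 .12 69.8; python3 nav.py .432 -.206 .08 77.9;
```

```text
t 0.2 pos [215.8 586.2 192.5] yaw 69.8 tilt 0.05 gap mm 87.8 F [-0.5 -0.5 -0.6] q6 -0.02
shift units [ 1.45 -6.37 -3.75] turn -0.0
t 0.2 pos [215.8 586.2 192.5] yaw 69.8 tilt 0.05 gap mm 87.8 F [-0.5 -0.5 -0.6] q6 -0.02
shift units [  2.26  -9.53 -13.37] turn -0.81
```

```bash
python3 -m crank '[[[0,-0.64,-0.38,0],[0,-0.64,-0.38,0],[0,-0.64,-0.38,0],[0,-0.64,-0.38,0],[0,-0.64,-0.38,0],[0,-0.64,-0.38,0],[0,-0.64,-0.38,0],[0,-0.64,-0.38,0],[0,-0.64,-0.38,0],[0,-0.64,-0.38,0],[0,0,0,0]]]' -0.2 8; python3 nav.py .432 -.206 .06 77.9
```

```text
time_s: 1.58
position: [0.4517, 0.2961, 0.1929]
tool_rot: [0.581, -0.404, 0.581, 0.404]
contact_force: [0.2, 0.8, 0.6]
finger_gap: 0.596
t 1.57 pos [451.7 296.1 192.9] yaw 69.6 tilt 0.01 gap mm 52.4 F [0.2 0.8 0.6] q6 -0.66
shift units [ 2.66 -3.13 -9.55] turn -0.83
```

```bash
python3 -m crank '[[[0,-0.28,-0.87,0],[0,-0.28,-0.87,0],[0,-0.28,-0.87,0],[0,-0.28,-0.87,0],[0,-0.28,-0.87,0],[0,-0.28,-0.87,0],[0,-0.28,-0.87,0],[0,-0.28,-0.87,0],[0,-0.28,-0.87,0],[0,-0.28,-0.86,0],[0,-0.28,-0.86,0],[0,0,0,0]]]' ; python3 -m crank '[[[0.5,0,0,-0.83],[0.5,0,0,0],[0.5,0,0,0],[0.5,0,0,0],[0.4,0,0,0],[0.2,0,0,0],[0,0,0,0],[0,0,0,0]]]'; python3 nav.py .432 -.206 .003 77.9
```

```text
time_s: 3.08
position: [0.4304, -0.2052, 0.193]
tool_rot: [0.581, -0.404, 0.58, 0.403]
contact_force: [0.3, -0.2, 0.0]
finger_gap: 0.601
time_s: 4.08
position: [0.4306, -0.2035, 0.0636]
tool_rot: [0.549, -0.446, 0.549, 0.445]
contact_force: [0.3, -0.4, 0.1]
finger_gap: 0.599
t 4.08 pos [ 430.6 -203.5   63.6] yaw 78.1 tilt 0.06 gap mm 52.7 F [ 0.3 -0.4  0.1] q6 -1.83
shift units [ 1.21 -0.04 -0.04] turn 0.02
```

```bash
python3 -m crank '[[[0.5,-0.02,-0.04,0],[0.4,0,0,0],[0.2,0,0,0],[0.08,0,0,0],[0,0,0,0],[0,0,0,0]]]'; python3 nav.py .432 -.206 .003 77.9;  python3 -m crank '[[[0,0,0,0],[0,0,0,0],[0,0,0,0],[0,0,0,0],[0,0,0,0],[0,0,0,0]]]' 1 8; python3 -m crank '[[[-0.4,0,0,0],[-0.5,0,0,0],[-0.5,0,0,0],[0,0,0,0]]]';python3 nav.py .436 -.0744 .05 96.1
```

```text
time_s: 4.82
position: [0.4311, -0.206, 0.0046]
tool_rot: [0.549, -0.446, 0.549, 0.445]
contact_force: [0.2, 0.0, -1.0]
finger_gap: 0.601
t 4.83 pos [ 431.1 -206.     4.6] yaw 78.1 tilt 0.06 gap mm 52.9 F [ 0.2  0.  -1. ] q6 -1.83
shift units [ 0.03 -0.02  0.  ] turn 0.02
time_s: 5.58
position: [0.4306, -0.2058, 0.0039]
tool_rot: [0.549, -0.445, 0.549, 0.445]
contact_force: [-0.6, 0.2, 0.4]
finger_gap: 0.005
time_s: 6.08
position: [0.4319, -0.2065, 0.0754]
tool_rot: [0.55, -0.447, 0.549, 0.444]
contact_force: [0.6, 0.6, -0.6]
finger_gap: 0.004
t 6.08 pos [ 431.9 -206.5   75.4] yaw 78.1 tilt 0.21 gap mm 0.3 F [ 0.6  0.6 -0.6] q6 -1.83
shift units [0.5  0.47 2.6 ] turn -1.8
```

```bash
python3 - <<'E'
from h import *
im=imaging.get_image('scene');top=imaging.get_image('top')
save('pen1',np.hstack([im['frame'][100:300,230:460],top['frame'][130:330,260:460]]),1.8)
E
```

```text
(no output)
```

View pics/pen1.png

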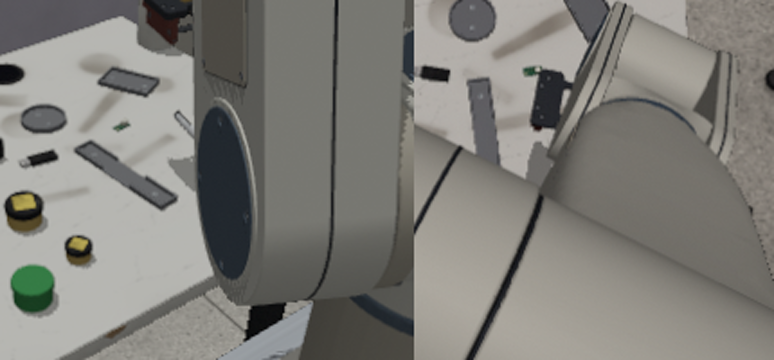

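The fingers shut to 0 mm, so the grasp missed. In the crop the pen's far end still shows at (180,125). I'll back off and measure again.

```bash
python3 -m crank '[[[-0.7,0,0.5,0],[-0.7,0,0.8,0],[-0.5,0,0.8,0],[0,0,0.8,0],[0,0,0.8,0],[0,0,0.8,0],[0,0,0.8,0],[0,0,0.8,0],[0,0,0.5,0],[0,0,0,0]]]' -0.2; python3 - <<'E'
from meas import *
im=imaging.get_image('top'); measure(im,{'pen':(529,311,35,.008,'h')})
sc=imaging.get_image('scene')
save('pen2',np.hstack([sc['frame'][130:230,300:400],im['frame'][160:260,300:400]]),3.5)
E
```

```text
time_s: 7.42
position: [0.4984, 0.1182, 0.1676]
tool_rot: [0.548, -0.446, 0.549, 0.446]
contact_force: [-0.3, 0.1, -0.6]
finger_gap: 0.6
pen ctr [ 432.2 -205.1] size [ 11.4 143. ] long dir deg 167.3 z50/95 [0.0097 0.0144]
```

View pics/pen2.png

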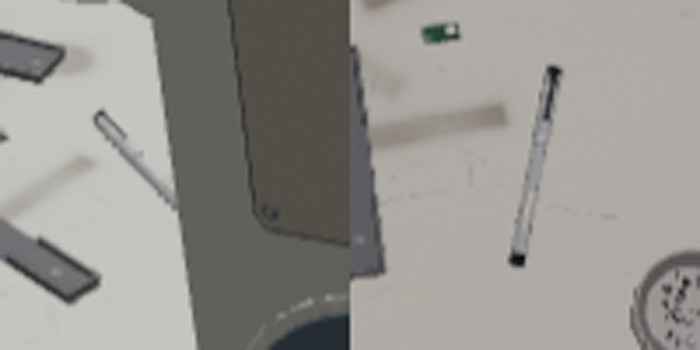

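The pen hasn't moved, so the fingers probably closed over its round top. I'll retry lower and watch the gap as they close.

```bash
python3 -m crank '[[[0.2,0,-0.7,0],[0.2,0,-0.8,0],[0.2,0,-0.8,0],[0.2,0,-0.8,0],[0.2,0,-0.8,0],[0.2,0,-0.8,0],[0.2,0,-0.8,0],[0.2,0,-0.7,0],[0.4,0,-0.4,0],[0,0,0,0]]]'; python3 nav.py .4322 -.2053 .02 77.5
```

```text
time_s: 8.78
position: [0.4285, -0.207, 0.0678]
tool_rot: [0.55, -0.443, 0.551, 0.445]
contact_force: [-1.2, 0.1, 1.4]
finger_gap: 0.603
t 8.78 pos [ 428.5 -207.    67.8] yaw 77.9 tilt 0.18 gap mm 53.0 F [-1.2  0.1  1.4] q6 -1.83
shift units [ 0.96 -0.07  0.05] turn 0.04
```

```bash
python3 -m crank '[[[0.5,-0.07,0.02,0],[0.4,0,0,0],[0.3,0,0,0],[0.1,0,0,0],[0.02,0,0,0],[0,0,0,0]]]'; python3 nav.py .4322 -.2053 .001 77.5;  python3 -m crank '[[[0,0,0,0],[0,0,0,0],[0,0,0,0],[0,0,0,0]]]' 0.6 8; python3 -m crank '[[[0,0,0,0],[0,0,0,0],[0,0,0,0],[0,0,0,0]]]' 1 8
```

```text
time_s: 9.52
position: [0.4347, -0.2057, 0.0035]
tool_rot: [0.549, -0.446, 0.549, 0.445]
contact_force: [0.6, 0.4, -0.6]
finger_gap: 0.598
t 9.53 pos [ 434.7 -205.7    3.5] yaw 78.1 tilt 0.05 gap mm 52.6 F [ 0.6  0.4 -0.6] q6 -1.83
shift units [ 0.05  0.05 -0.  ] turn 0.06
time_s: 10.02
position: [0.4343, -0.2056, 0.003]
tool_rot: [0.549, -0.445, 0.549, 0.445]
contact_force: [-0.5, -0.0, -0.5]
finger_gap: 0.214
time_s: 10.52
position: [0.4343, -0.2056, 0.003]
tool_rot: [0.549, -0.445, 0.549, 0.445]
contact_force: [-0.2, 0.1, 0.2]
finger_gap: 0.005
```

```bash
python3 -m crank '[[[0,0,0,0],[0,0,0,0],[0,0,0,0],[0,0,0,0]]]' -0.2 8;for i in 1; do python3 -m crank '[[[0.04,0,0,0],[0,0,0,0]]]'; python3 -m crank '[[[0.04,0,0,0],[0,0,0,0]]]';  python3 -m crank '[[[0.04,0,0,0],[0,0,0,0]]]'; done | grep -E 'pos|force'
python3 - <<'E'
from h import *
sc=imaging.get_image('scene'); C=cloud(sc)
t=imaging.get_image('top'); T=cloud(t)
for n,c in(('scene',C),('top',T)):
    m=(abs(c[...,0]-.432)<.12)&(abs(c[...,1]+.206)<.1)&(c[...,2]>.0)&(c[...,2]<.1); print(n,m.sum(), c[m].min(0) if m.any() else '')
save('pen3',np.hstack([sc['frame'][130:330,300:500],t['frame'][130:330,270:470]]),1.9)
E
```

```text
time_s: 11.02
position: [0.4343, -0.2056, 0.003]
tool_rot: [0.549, -0.445, 0.549, 0.445]
contact_force: [-0.3, -0.1, -0.2]
finger_gap: 0.421
position: [0.4342, -0.2055, 0.0008]
contact_force: [-0.3, 1.0, 0.1]
position: [0.4342, -0.2055, -0.0012]
contact_force: [-0.2, 0.1, -0.6]
position: [0.4342, -0.2055, -0.0032]
contact_force: [0.2, 0.7, -0.4]
scene 743 [ 3.75047845e-01 -2.55355825e-01  4.38205586e-07]
top 0
```

View pics/pen3.png

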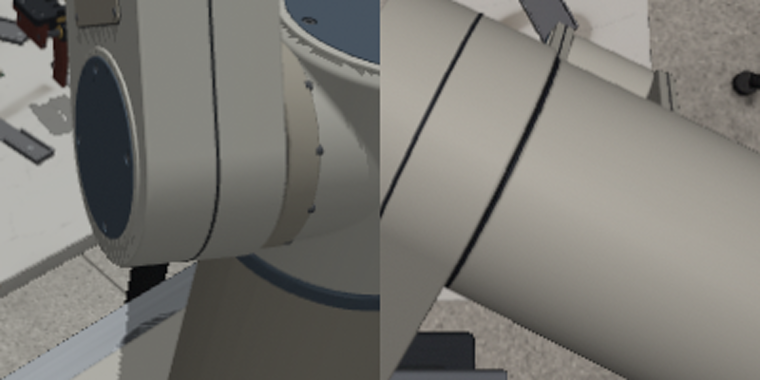

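Reported z is −3 mm with no contact, and the gripper appears left of and beyond the pen. Reported pose and camera frame disagree, so I'll lift and measure the gripper tips in the cameras.

```bash
python3 -m crank '[[[-0.6,0,0,0],[-0.6,0,0,0],[-0.6,0,0.5,0],[0,0,0.8,0],[0,0,0.8,0],[0,0,0.8,0],[0,0,0.8,0],[0,0,0.8,0],[0,0,0.8,0],[0,0,0.8,0],[0,0,0,0]]]' 0.3;  python3 - <<'E'
from h import *
print(env.get_obs()['position'],env.get_obs()['qpos'])
sc=imaging.get_image('scene'); t=imaging.get_image('top'); 
save('g_sc',sc['frame']);save('g_top',t['frame'])
C=cloud(sc);T=cloud(t); np.savez('g.npz',C=C,T=T)
E
```

```text
time_s: 13.25
position: [0.4978, 0.0949, 0.0871]
tool_rot: [0.549, -0.446, 0.548, 0.446]
contact_force: [-0.7, -0.4, 1.3]
finger_gap: 0.351
[0.49783003 0.09493557 0.08708657] [ 1.64853529e-01  4.10525791e-01  1.96183656e+00  2.14825302e-04
  7.68276828e-01 -1.20152433e+00]
```

View pics/g_sc.png

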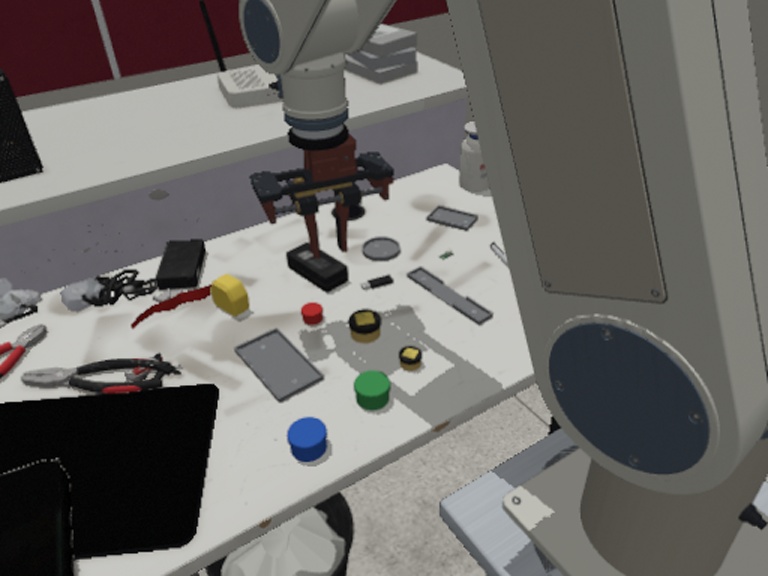

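View pics/g_top.png

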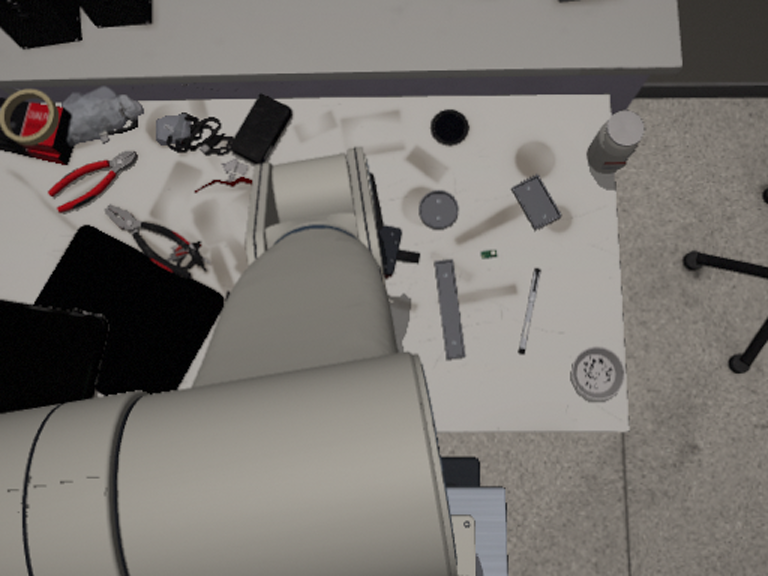

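```bash
python3 - <<'E'
from h import *
C=np.load('g.npz')['C']
for v in range(140,172,2):
    print(v,[ (u,*(C[v,u]*1000).round(0).astype(int)) for u in (208,210,212,226,228,230)])
E
```

```text
140 [(208, np.int64(469), np.int64(125), np.int64(205)), (210, np.int64(469), np.int64(121), np.int64(203)), (212, np.int64(468), np.int64(117), np.int64(203)), (226, np.int64(485), np.int64(78), np.int64(182)), (228, np.int64(481), np.int64(76), np.int64(182)), (230, np.int64(479), np.int64(73), np.int64(183))]
142 [(208, np.int64(491), np.int64(116), np.int64(187)), (210, np.int64(490), np.int64(112), np.int64(186)), (212, np.int64(781), np.int64(-31), np.int64(-1)), (226, np.int64(485), np.int64(79), np.int64(177)), (228, np.int64(483), np.int64(75), np.int64(177)), (230, np.int64(479), np.int64(73), np.int64(178))]
144 [(208, np.int64(490), np.int64(117), np.int64(183)), (210, np.int64(489), np.int64(113), np.int64(182)), (212, np.int64(770), np.int64(-25), np.int64(0)), (226, np.int64(485), np.int64(79), np.int64(172)), (228, np.int64(479), np.int64(78), np.int64(175)), (230, np.int64(480), np.int64(73), np.int64(173))]
146 [(208, np.int64(492), np.int64(116), np.int64(178)), (210, np.int64(490), np.int64(113), np.int64(177)), (212, np.int64(760), np.int64(-20), np.int64(0)), (2
[... 3198 characters left out ...]
64(484), np.int64(79), np.int64(119)), (230, np.int64(481), np.int64(76), np.int64(120))]
168 [(208, np.int64(626), np.int64(61), np.int64(30)), (210, np.int64(491), np.int64(118), np.int64(125)), (212, np.int64(490), np.int64(114), np.int64(125)), (226, np.int64(641), np.int64(3), np.int64(-1)), (228, np.int64(638), np.int64(-1), np.int64(0)), (230, np.int64(632), np.int64(-4), np.int64(2))]
170 [(208, np.int64(617), np.int64(65), np.int64(31)), (210, np.int64(491), np.int64(118), np.int64(120)), (212, np.int64(490), np.int64(114), np.int64(120)), (226, np.int64(633), np.int64(8), np.int64(0)), (228, np.int64(628), np.int64(4), np.int64(1)), (230, np.int64(628), np.int64(-1), np.int64(-1))]
```

The fingertips show at z≈118 mm while the reported TCP z is 87 mm; xy agrees. I'll measure that offset at several openings.

```bash
cat > tip.py <<'E'
from h import *
def tip():
    o=env.get_obs(); p=o['position']; im=imaging.get_image('scene'); C=cloud(im); f=im['frame'].astype(int)
    # finger points: within 45mm of reported xy, well above what stands on the bench
    m=(np.linalg.norm(C[...,:2]-p[:2],axis=2)<.075)&(C[...,2]>.062)&(C[...,2]<p[2]+.1)
    v,u=np.nonzero(m); P=C[m]
    for s in (0,1):
        pass
    q=P[P[:,2]<np.percentile(P[:,2],1)+.012]
    print('rep',(p*1000).round(1),'gap',round(o['finger_gap'],3),'n',len(P),'lowest z pctl 0.2,1,3',(np.percentile(P[:,2],[.2,1,3])*1000).round(1),'mean low xy',(q.mean(0)*1000).round(1))
E
for a in 1 ; do python3 -m crank '[[[0,0,0,0],[0,0,0,0],[0,0,0,0],[0,0,0,0],[0,0,0,0]]]' 1 >/dev/null; python3 -c "from tip import *;tip()"; python3 -m crank '[[[0,0,0,0],[0,0,0,0],[0,0,0,0],[0,0,0,0],[0,0,0,0]]]' 0 >/dev/null; python3 -c "from tip import *;tip()";python3 -m crank '[[[0,0,0,0],[0,0,0,0],[0,0,0,0],[0,0,0,0],[0,0,0,0]]]' -1 >/dev/null; python3 -c "from tip import *;tip()"; done
```

```text
rep [497.3  92.8  87. ] gap 0.004 n 357 lowest z pctl 0.2,1,3 [115.5 117.  119.7] mean low xy [488.3  94.7 122.8]
rep [497.3  92.9  87. ] gap 0.492 n 426 lowest z pctl 0.2,1,3 [115.5 116.9 118.9] mean low xy [489.4  92.  122.5]
rep [497.2  92.8  87. ] gap 0.992 n 422 lowest z pctl 0.2,1,3 [116.3 117.1 119.1] mean low xy [488.9  89.7 122.9]
```

Tips sit about 28.5 mm above the reported z at every opening, with xy consistent. From here I use true tip z = reported + 28.5, and I'll confirm it by touching the table at the pen.

```bash
python3 -m crank '[[[0,0,-0.6,0],[0,0,-0.8,0],[0,0,-0.8,0],[0,0,-0.8,0],[0,0,-0.8,0],[0,0,-0.8,0],[0,0,-0.8,0],[0,0,-0.7,0],[0,0,0,0]]]' -0.2; python3 nav.py .4322 -.2053 -.015 77.5
```

```text
time_s: 16.5
position: [0.4341, -0.2074, 0.0871]
tool_rot: [0.55, -0.445, 0.55, 0.444]
contact_force: [0.2, 0.5, 0.4]
finger_gap: 0.602
t 16.5 pos [ 434.1 -207.4   87.1] yaw 77.9 tilt 0.04 gap mm 53.0 F [0.2 0.5 0.4] q6 -1.83
shift units [2.04 0.05 0.03] turn 0.04
```

```bash
python3 -m crank '[[[0.5,0.05,0.03,0.04],[0.5,0,0,0],[0.5,0,0,0],[0.4,0,0,0],[0.2,0,0,0],[0,0,0,0]]]'|grep -E 'posi|force'; for i in 1; do python3 -m crank '[[[0.06,0,0,0],[0,0,0,0]]]';python3 -m crank '[[[0.04,0,0,0],[0,0,0,0]]]';python3 -m crank '[[[0.04,0,0,0],[0,0,0,0]]]'; done |grep -E 'posi|force'
```

```text
position: [0.4319, -0.2029, -0.0184]
contact_force: [-0.0, -0.8, 0.7]
position: [0.4325, -0.2037, -0.0206]
contact_force: [-0.5, 0.2, 0.4]
position: [0.4322, -0.2037, -0.0229]
contact_force: [0.4, 0.2, 0.7]
position: [0.432, -0.2036, -0.0252]
contact_force: [-0.4, -0.1, -0.1]
```

```bash
python3 -m crank '[[[0.03,0,0,0],[0,0,0,0]]]'|grep -E 'posi|force'; python3 -m crank '[[[0.03,0,0,0],[0,0,0,0]]]'|grep -E 'posi|force';
```

```text
position: [0.4321, -0.2036, -0.0266]
contact_force: [0.2, 0.3, -0.1]
position: [0.4321, -0.2035, -0.0281]
contact_force: [-0.4, 0.2, 0.5]
```

```bash
python3 -m crank '[[[0,0,0,0],[0,0,0,0],[0,0,0,0],[0,0,0,0],[0,0,0,0],[0,0,0,0]]]' 1 8; python3 -m crank '[[[-0.4,0,0,0],[-0.5,0,0,0],[-0.5,0,0,0],[0,0,0,0]]]';python3 nav.py .436 -.0744 .03 96.1
```

```text
time_s: 19.25
position: [0.4322, -0.2036, -0.028]
tool_rot: [0.551, -0.444, 0.551, 0.443]
contact_force: [0.2, 0.5, 1.0]
finger_gap: 0.103
time_s: 19.75
position: [0.4334, -0.2042, 0.0434]
tool_rot: [0.551, -0.445, 0.55, 0.442]
contact_force: [0.7, 1.0, 0.1]
finger_gap: 0.102
t 19.75 pos [ 433.4 -204.2   43.4] yaw 77.7 tilt 0.2 gap mm 8.9 F [0.7 1.  0.1] q6 -1.82
shift units [0.26 0.5  2.55] turn -1.84
```

```bash
python3 -m crank '[[[0,0.1,0.51,0],[0,0.1,0.51,0],[0,0.1,0.51,0],[0,0.1,0.51,0],[0,0.1,0.51,0],[0.2,0,0,-0.92],[0.3,0,0,-0.92],[0,0,0,0],[0,0,0,0]]]'; python3 nav.py .436 -.0744 -.021 96.1
```

```text
time_s: 20.88
position: [0.4347, -0.0737, 0.0168]
tool_rot: [0.473, -0.525, 0.474, 0.525]
contact_force: [0.0, 0.4, -0.0]
finger_gap: 0.101
t 20.88 pos [434.7 -73.7  16.8] yaw 95.9 tilt 0.04 gap mm 8.9 F [ 0.   0.4 -0. ] q6 -1.87
shift units [ 0.76 -0.03 -0.02] turn -0.02
```

```bash
python3 -m crank '[[[0.4,-0.03,-0.02,0],[0.3,0,0,0],[0.11,0,0,0],[0,0,0,0],[0,0,0,0]]]'|grep -E 'posi|force'; python3 -m crank '[[[0,0,0,0],[0,0,0,0],[0,0,0,0]]]' 0.3; python3 -m crank '[[[-0.5,0,0,0],[-0.7,0,0,0],[-0.7,0,0,0],[-0.3,0,0,0],[0,0,0,0]]]' -1; python3 nav.py .6056 .0648 .04 100.9
```

```text
position: [0.4367, -0.0746, -0.0232]
contact_force: [0.2, 0.1, 0.2]
time_s: 21.88
position: [0.4367, -0.0746, -0.0233]
tool_rot: [-0.473, 0.526, -0.473, -0.526]
contact_force: [-0.4, 0.1, 0.4]
finger_gap: 0.344
time_s: 22.5
position: [0.4371, -0.0746, 0.087]
tool_rot: [-0.473, 0.526, -0.472, -0.525]
contact_force: [-0.7, 0.2, -0.5]
finger_gap: 0.879
t 22.5 pos [437.1 -74.6  87. ] yaw 96.1 tilt 0.12 gap mm 77.3 F [-0.7  0.2 -0.5] q6 -1.87
shift units [ 0.95 -3.64  2.42] turn -0.48
```

```bash
python3 -m crank '[[[0,-0.6,0.4,0],[0,-0.6,0.4,0],[0,-0.6,0.4,0],[0,-0.62,0.4,0],[0,-0.6,0.4,0],[0,-0.6,0.4,-0.48],[0,0,0,0],[0,0,0,0]]]' -1; python3 nav.py .6056 .0648 -.019 100.9; python3 - <<'E'
from meas import *
im=imaging.get_image('top'); save('pen4',im['frame'][150:260,240:400],4); measure(im,{'penInTray':(450,310,40,.009,'h')})
E
```

```text
time_s: 23.5
position: [0.6021, 0.0637, 0.0846]
tool_rot: [0.45, -0.544, 0.451, 0.546]
contact_force: [-0.2, 0.6, 0.2]
finger_gap: 1.001
t 23.5 pos [602.1  63.7  84.6] yaw 100.9 tilt 0.2 gap mm 88.1 F [-0.2  0.6  0.2] q6 -1.67
shift units [ 2.07 -0.08  0.01] turn -0.0
penInTray ctr [438.  -38.5] size [121.3 197.4] long dir deg 179.8 z50/95 [0.851  0.8542]
```

View pics/pen4.png

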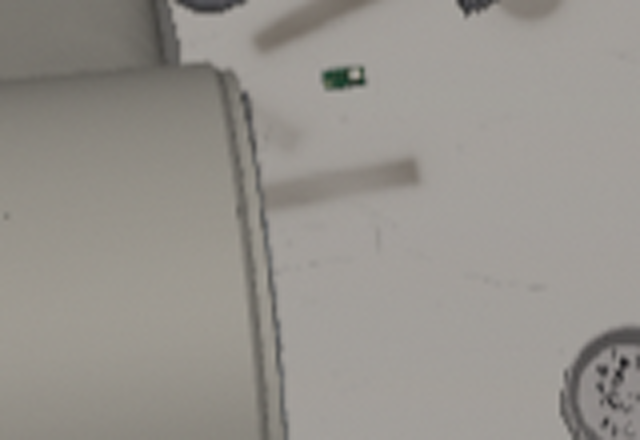

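The arm hides the pen tray, so I'll check it later and go on with the adapter.

```bash
python3 -m crank '[[[0.5,-0.08,0,0],[0.5,0,0,0],[0.5,0,0,0],[0.4,0,0,0],[0.17,0,0,0],[0,0,0,0],[0,0,0,0]]]'|grep -E 'posi|force'; python3 nav.py .6056 .0648 -.019 100.9; python3 -m crank '[[[0,0,0,0],[0,0,0,0],[0,0,0,0],[0,0,0,0],[0,0,0,0]]]' 1 35;  python3 -m crank '[[[-0.4,0,0,0],[-0.5,0,0,0],[-0.3,0,0,0],[0,0,0,0]]]'; python3 nav.py .446 .2123 .03 94.4
```

```text
position: [0.6083, 0.0648, -0.0163]
contact_force: [1.1, -0.5, 1.5]
t 24.43 pos [608.3  64.8 -16.3] yaw 100.9 tilt 0.07 gap mm 88.1 F [ 1.1 -0.5  1.5] q6 -1.67
shift units [0.05 0.05 0.01] turn -0.0
time_s: 25.05
position: [0.6077, 0.0648, -0.0169]
tool_rot: [-0.45, 0.545, -0.45, -0.545]
contact_force: [-0.8, -0.3, 1.0]
finger_gap: 0.563
time_s: 25.55
position: [0.6088, 0.0648, 0.0447]
tool_rot: [-0.451, 0.546, -0.45, -0.544]
contact_force: [-0.0, -0.1, -2.4]
finger_gap: 0.559
t 25.55 pos [608.8  64.8  44.7] yaw 100.9 tilt 0.17 gap mm 49.2 F [-0.  -0.1 -2.4] q6 -1.67
shift units [0.29 2.64 3.51] turn 0.65
```

```bash
python3 -m crank '[[[0,0.38,0.5,0],[0,0.38,0.5,0],[0,0.38,0.5,0],[0,0.37,0.5,0],[0,0.37,0.5,0],[0,0.37,0.5,0],[0,0.37,0.5,0.32],[0,0,0,0.33],[0,0,0,0],[0,0,0,0]]]'; python3 nav.py .448 .2123 -.0139 94.4
```

```text
time_s: 26.8
position: [0.446, 0.2116, 0.0427]
tool_rot: [0.48, -0.519, 0.48, 0.519]
contact_force: [1.0, -0.1, -2.6]
finger_gap: 0.564
t 26.8 pos [446.  211.6  42.7] yaw 94.4 tilt 0.02 gap mm 49.7 F [ 1.  -0.1 -2.6] q6 -1.23
shift units [ 1.13 -0.04  0.01] turn 0.0
```

```bash
python3 -m crank '[[[0.4,-0.04,0.01,0],[0.4,0,0,0],[0.2,0,0,0],[0.1,0,0,0],[0,0,0,0],[0,0,0,0]]]'|grep -E 'posi|force'; python3 nav.py .448 .2123 -.0139 94.4
```

```text
position: [0.4484, 0.2127, -0.0116]
contact_force: [-0.2, 0.0, -1.9]
t 27.55 pos [448.4 212.7 -11.6] yaw 94.4 tilt 0.05 gap mm 49.5 F [-0.2  0.  -1.9] q6 -1.23
shift units [ 0.05  0.01 -0.01] turn -0.0
```

```bash
python3 -m crank '[[[0.04,0,0,0],[0,0,0,0]]]'|grep -E 'posi|force'; python3 -m crank '[[[0,0,0,0],[0,0,0,0],[0,0,0,0],[0,0,0,0]]]' -0.8;  python3 -m crank '[[[-0.5,0,0,0],[-0.7,0,0,0],[-0.7,0,0,0],[-0.2,0,0,0],[0,0,0,0]]]' -0.8; python3 nav.py .5977 .2143 .04 106.7
```

```text
position: [0.448, 0.2126, -0.0139]
contact_force: [-0.1, 0.4, -0.4]
time_s: 28.3
position: [0.448, 0.2125, -0.014]
tool_rot: [-0.481, 0.519, -0.48, -0.519]
contact_force: [1.1, -0.1, -0.3]
finger_gap: 0.896
time_s: 28.92
position: [0.4482, 0.2126, 0.0912]
tool_rot: [-0.481, 0.519, -0.48, -0.519]
contact_force: [0.2, 0.1, -0.1]
finger_gap: 0.901
t 28.93 pos [448.2 212.6  91.2] yaw 94.4 tilt 0.06 gap mm 79.3 F [ 0.2  0.1 -0.1] q6 -1.23
shift units [ 1.03 -2.98 -0.19] turn -1.23
```

```bash
python3 -m crank '[[[0,-0.5,-0.03,0],[0,-0.5,-0.03,0],[0,-0.5,-0.03,0],[0,-0.5,-0.03,0],[0,-0.5,-0.03,0],[0,-0.48,-0.04,0],[0,0,0,-0.62],[0,0,0,-0.62],[0,0,0,0],[0,0,0,0]]]' -0.4; python3 nav.py .5977 .2143 -.019 106.7; python3 - <<'E'
from h import *
im=imaging.get_image('top');sc=imaging.get_image('scene')
save('mid',np.hstack([im['frame'][100:270,120:340],sc['frame'][130:300,120:340]]),1.8)
E
```

```text
time_s: 30.18
position: [0.5966, 0.2142, 0.0898]
tool_rot: [0.422, -0.567, 0.423, 0.568]
contact_force: [0.0, 1.3, -0.4]
finger_gap: 0.702
t 30.18 pos [596.6 214.2  89.8] yaw 106.7 tilt 0.1 gap mm 61.8 F [ 0.   1.3 -0.4] q6 -1.54
shift units [ 2.18 -0.02 -0.  ] turn -0.0
```

View pics/mid.png

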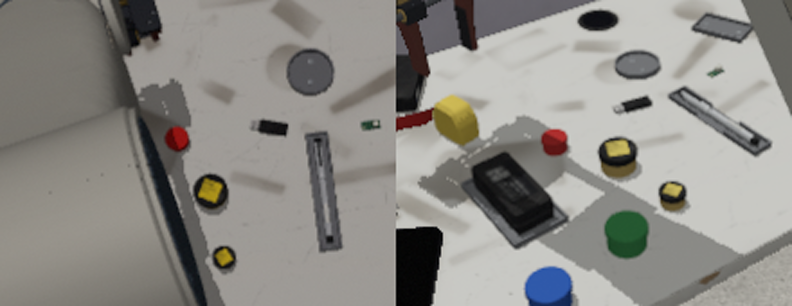

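The pen lies inside its tray (325,190) and the adapter sits flat in its tray (515,195). The gripper is poised above the tape.

```bash
python3 -m crank '[[[0.5,-0.05,0,0],[0.5,0,0,0],[0.5,0,0,0],[0.4,0,0,0],[0.2,0,0,0],[0.05,0,0,0],[0,0,0,0],[0,0,0,0]]]'|grep -E 'posi|force'; python3 nav.py .5977 .2143 -.018 106.7; python3 -m crank '[[[0,0,0,0],[0,0,0,0],[0,0,0,0],[0,0,0,0],[0,0,0,0]]]' 1 25;  python3 -m crank '[[[-0.4,0,0,0],[-0.5,0,0,0],[-0.6,0,0,0],[-0.5,0,0,0],[0,0,0,0]]]'; python3 nav.py .6163 -.2225 .08 118.2
```

```text
position: [0.6003, 0.2153, -0.0157]
contact_force: [-0.2, -0.1, 0.7]
t 31.27 pos [600.3 215.3 -15.7] yaw 106.8 tilt 0.08 gap mm 61.9 F [-0.2 -0.1  0.7] q6 -1.54
shift units [ 0.05  0.06 -0.  ] turn 0.01
time_s: 31.9
position: [0.5997, 0.2152, -0.0165]
tool_rot: [-0.422, 0.568, -0.422, -0.568]
contact_force: [-1.3, -0.7, 1.5]
finger_gap: 0.339
time_s: 32.52
position: [0.6014, 0.2157, 0.0865]
tool_rot: [-0.423, 0.569, -0.42, -0.567]
contact_force: [0.1, 0.1, -1.5]
finger_gap: 0.339
t 32.52 pos [601.4 215.7  86.5] yaw 106.8 tilt 0.29 gap mm 29.8 F [ 0.1  0.1 -1.5] q6 -1.54
shift units [ 0.12  2.25 -8.48] turn -1.14
```

```bash
python3 - <<'E'
from h import *
im=imaging.get_image('top'); P=cloud(im)[70:125,385:435].reshape(-1,3); P=P[(P[:,2]>.03)&(P[:,2]<.4)]
print(len(P),P.min(0).round(3),P.max(0).round(3))
T=P[P[:,2]>.6*P[:,2].max()];print(T.min(0).round(3),T.max(0).round(3))
E
```

```text
964 [ 0.664 -0.375  0.031] [ 0.729 -0.313  0.13 ]
[ 0.666 -0.375  0.078] [ 0.729 -0.313  0.13 ]
```

```bash
python3 -m crank '[[[0,0.2,-0.6,0],[0,0.2,-0.77,0],[0,0.2,-0.77,0],[0,0.2,-0.77,0],[0,0.2,-0.77,0],[0,0.2,-0.77,0],[0,0.2,-0.77,0],[0,0.2,-0.77,0],[0,0.2,-0.77,0],[0,0.2,-0.77,0],[0,0.2,-0.77,0],[0,0,0,0]]]';python3 -m crank '[[[0,0,0,-0.57],[0,0,0,-0.57],[0,0,0,0]]]'; python3 nav.py .618 -.2215 -.012 118.2
```

```text
time_s: 34.08
position: [0.6133, -0.2163, 0.0821]
tool_rot: [0.422, -0.566, 0.423, 0.567]
contact_force: [-0.3, 0.2, -2.0]
finger_gap: 0.341
time_s: 34.45
position: [0.6135, -0.2127, 0.0825]
tool_rot: [0.363, -0.606, 0.363, 0.607]
contact_force: [-0.0, -1.1, -1.4]
finger_gap: 0.34
t 34.45 pos [ 613.5 -212.7   82.5] yaw 118.2 tilt 0.11 gap mm 29.9 F [-0.  -1.1 -1.4] q6 -2.41
shift units [ 1.89  0.   -0.2 ] turn -0.0
```

```bash
python3 -m crank '[[[0.5,0,-0.2,0],[0.5,0,0,0],[0.4,0,0,0],[0.3,0,0,0],[0.15,0,0,0],[0.02,0,0,0],[0,0,0,0],[0,0,0,0]]]'|grep -E 'posi|force'; python3 nav.py .618 -.2215 -.0135 118.2
```

```text
position: [0.6194, -0.2229, -0.0093]
contact_force: [0.1, 0.1, -1.9]
t 35.45 pos [ 619.4 -222.9   -9.3] yaw 118.2 tilt 0.07 gap mm 29.7 F [ 0.1  0.1 -1.9] q6 -2.43
shift units [0.08 0.01 0.04] turn -0.0
```

```bash
python3 -m crank '[[[0.05,0,0.03,0],[0,0,0,0]]]'|grep -E 'posi|force'; python3 -m crank '[[[0.03,0,0,0],[0,0,0,0]]]'|grep -E 'posi|force'; python3 -m crank '[[[0,0,0,0],[0,0,0,0],[0,0,0,0],[0,0,0,0]]]' -0.3;  python3 -m crank '[[[-0.4,0,0,0],[-0.7,0,0,0],[-0.7,0,0,0],[-0.4,0,0,0],[0,0,0,0]]]'; python3 nav.py .4324 .0793 .08 100
```

```text
position: [0.618, -0.2213, -0.0126]
contact_force: [0.1, -0.2, -0.9]
position: [0.6184, -0.2215, -0.0135]
contact_force: [-1.8, 0.9, 5.4]
time_s: 36.45
position: [0.6182, -0.2214, -0.0141]
tool_rot: [0.363, -0.607, 0.363, 0.607]
contact_force: [0.7, 0.1, -0.4]
finger_gap: 0.648
time_s: 37.08
position: [0.6194, -0.2219, 0.0982]
tool_rot: [-0.363, 0.608, -0.363, -0.605]
contact_force: [-0.7, -0.4, 1.0]
finger_gap: 0.646
t 37.08 pos [ 619.4 -221.9   98.2] yaw 118.2 tilt 0.22 gap mm 56.9 F [-0.7 -0.4  1. ] q6 -2.42
shift units [0.34 0.45 7.08] turn 1.82
```

```bash
python3 -m crank '[[[0,0.05,0.6,0],[0,0.05,0.81,0],[0,0.05,0.81,0],[0,0.05,0.81,0],[0,0.05,0.81,0],[0,0.05,0.81,0],[0,0.05,0.81,0],[0,0.05,0.81,0],[0,0.05,0.81,0.91],[0,0,0,0.91],[0,0,0,0],[0,0,0,0]]]' -0.7; python3 nav.py .4324 .0793 -.015 100; python3 - <<'E'
from h import *
im=imaging.get_image('top'); save('tape',im['frame'][90:190,240:400],4)
E
```

```text
time_s: 38.58
position: [0.4309, 0.0797, 0.0955]
tool_rot: [0.454, -0.542, 0.454, 0.542]
contact_force: [-0.7, -0.5, -1.3]
finger_gap: 0.849
t 38.58 pos [430.9  79.7  95.5] yaw 100.1 tilt 0.06 gap mm 74.7 F [-0.7 -0.5 -1.3] q6 -1.59
shift units [ 2.21 -0.03 -0.01] turn 0.01
```

View pics/tape.png

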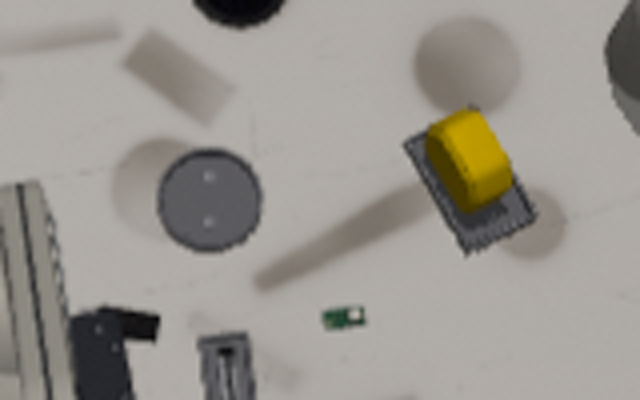

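The tape stands in its tray at (470,165); the apparent offset is parallax. Now the tub.

```bash
python3 -m crank '[[[0.5,-0.05,-0.01,0],[0.5,0,0,0],[0.5,0,0,0],[0.4,0,0,0],[0.2,0,0,0],[0.1,0,0,0],[0,0,0,0],[0,0,0,0]]]'|grep -E 'posi|force'; python3 -m crank '[[[0,0,0,0],[0,0,0,0],[0,0,0,0],[0,0,0,0],[0,0,0,0]]]' 1 15;  python3 -m crank '[[[-0.4,0,0,0],[-0.5,0,0,0],[-0.6,0,0,0],[-0.2,0,0,0],[0,0,0,0]]]'; python3 nav.py .6049 -.0591 .05 100
```

```text
position: [0.4342, 0.0799, -0.0135]
contact_force: [-0.1, 0.2, 1.2]
time_s: 40.25
position: [0.4338, 0.0799, -0.0139]
tool_rot: [-0.455, 0.542, -0.455, -0.542]
contact_force: [-0.3, 0.3, 2.8]
finger_gap: 0.537
time_s: 40.88
position: [0.434, 0.0799, 0.0711]
tool_rot: [-0.455, 0.542, -0.454, -0.541]
contact_force: [0.7, 0.9, -1.1]
finger_gap: 0.538
t 40.88 pos [434.   79.9  71.1] yaw 100.0 tilt 0.06 gap mm 47.3 F [ 0.7  0.9 -1.1] q6 -1.59
shift units [ 0.43 -2.88 -3.33] turn -0.0
```

```bash
python3 -m crank '[[[0,-0.48,-0.55,0],[0,-0.48,-0.55,0],[0,-0.48,-0.55,0],[0,-0.48,-0.55,0],[0,-0.48,-0.55,0],[0,-0.48,-0.55,0],[0,0,0,0],[0.4,0,0,0],[0,0,0,0],[0,0,0,0]]]'|grep -E 'posi|force|gap'; python3 nav.py .606 -.0591 -.0109 100
```

```text
position: [0.6031, -0.0569, 0.0503]
contact_force: [-0.6, -0.6, 0.1]
finger_gap: 0.539
t 42.12 pos [603.1 -56.9  50.3] yaw 100.0 tilt 0.1 gap mm 47.5 F [-0.6 -0.6  0.1] q6 -1.86
shift units [ 1.22 -0.05 -0.05] turn 0.0
```

```bash
python3 -m crank '[[[0.4,-0.02,-0.04,0],[0.4,0,0,0],[0.25,0,0,0],[0.12,0,0,0],[0,0,0,0],[0,0,0,0]]]'|grep -E 'posi|force|gap';python3 nav.py .606 -.0591 -.0109 100; python3 -m crank '[[[0.05,0,0,0],[0,0,0,0]]]'|grep -E 'posi|force'
```

```text
position: [0.6059, -0.0595, -0.0071]
contact_force: [-0.1, 0.0, -0.4]
finger_gap: 0.532
t 42.88 pos [605.9 -59.5  -7.1] yaw 100.0 tilt 0.05 gap mm 46.9 F [-0.1  0.  -0.4] q6 -1.86
shift units [ 0.08 -0.    0.01] turn -0.0
position: [0.6056, -0.0595, -0.0098]
contact_force: [-1.1, -1.3, 0.4]
```

Release, rise, and swing clear to the left (toward the start pose) for a final look.

```bash
python3 -m crank '[[[0.02,0,0,0],[0,0,0,0]]]'|grep -E 'posi|force'; python3 -m crank '[[[0,0,0,0],[0,0,0,0],[0,0,0,0],[0,0,0,0]]]' -0.7;  python3 -m crank '[[[-0.4,0,0,0],[-0.7,0,0,0],[-0.7,0,0,0],[-0.7,0,0,0],[-0.7,0,0,0],[0,0,0,0]]]'; python3 nav.py .35 .45 .17 100
```

```text
position: [0.6056, -0.0594, -0.0108]
contact_force: [-1.0, -0.4, 1.5]
time_s: 43.88
position: [0.6054, -0.0594, -0.0111]
tool_rot: [0.455, -0.542, 0.455, 0.542]
contact_force: [0.6, 0.1, -1.1]
finger_gap: 0.851
time_s: 44.62
position: [0.6078, -0.0597, 0.1534]
tool_rot: [-0.456, 0.544, -0.453, -0.54]
contact_force: [-0.3, 0.4, -0.6]
finger_gap: 0.849
t 44.62 pos [607.8 -59.7 153.4] yaw 100.0 tilt 0.41 gap mm 74.7 F [-0.3  0.4 -0.6] q6 -1.86
shift units [-0.38  3.31 10.93] turn -0.0
```

```bash
python3 -m crank '[[[0,0.25,0.7,0],[0,0.28,0.91,0],[0,0.28,0.91,0],[0,0.28,0.91,0],[0,0.28,0.91,0],[0,0.28,0.91,0],[0,0.28,0.91,0],[0,0.28,0.91,0],[0,0.28,0.91,0],[0,0.28,0.91,0],[0,0.28,0.91,0],[0,0,0.9,0]]]'; python3 -m crank '[[[0,0.3,0.6,0],[0,0.3,0.6,0],[0,0.3,0.3,0],[0,0,0,0],[0,0,0,0]]]'; python3 - <<'E'
from meas import *
im=imaging.get_image('top');sc=imaging.get_image('scene'); 
save('fin_sc',np.hstack([im['frame'][100:270,150:390],sc['frame'][130:300,140:350]]),1.7)
C=cloud(im)
for n,(x,y,r,lo,hi) in {'adapter':(.446,.2125,.09,.02,.06),'tape':(.6163,-.2225,.06,.035,.08),'tub':(.605,-.059,.045,.02,.05),'pen':(.436,-.0744,.1,.0108,.03)}.items():
    m=(np.hypot(C[...,0]-x,C[...,1]-y)<r)&(C[...,2]>lo)&(C[...,2]<hi)
    P=C[m]; zt=np.median(P[:,2])
    v,u=np.nonzero(m); q=onplane(im,np.c_[u,v],zt)[:,:2]*1000
    R=cv2.minAreaRect(q.astype(np.float32)); print(n,m.sum(),'ctr',np.round(R[0],1),'size',np.round(R[1],1),'ang',round(R[2],1),'ztop',np.round(zt*1000,1))
    h=(C[m]);A=np.c_[h[:,:2],np.ones(len(h))];k=np.linalg.lstsq(A,h[:,2],rcond=None)[0];print('  slope deg',np.degrees(np.arctan(np.hypot(*k[:2]))).round(1))
E
```

```text
time_s: 46.12
position: [0.3607, 0.4416, 0.1485]
tool_rot: [-0.454, 0.542, -0.455, -0.542]
contact_force: [0.5, 0.4, -0.8]
finger_gap: 0.848
time_s: 46.75
position: [0.3054, 0.5062, 0.1488]
tool_rot: [-0.454, 0.542, -0.455, -0.541]
contact_force: [-0.8, 0.4, 1.1]
finger_gap: 0.85
adapter 897 ctr [447.  211.6] size [108.4  50.8] ang 4.3 ztop 32.8
  slope deg 1.8
tape 313 ctr [ 618.2 -217.8] size [57.8 35.1] ang 26.8 ztop 51.8
  slope deg 9.8
tub 284 ctr [604.4 -58.2] size [44.5 46.3] ang 89.3 ztop 32.1
  slope deg 2.3
pen 212 ctr [435.7 -74.3] size [162.1  30.4] ang 6.3 ztop 13.0
  slope deg 0.7
```

View pics/fin_sc.png

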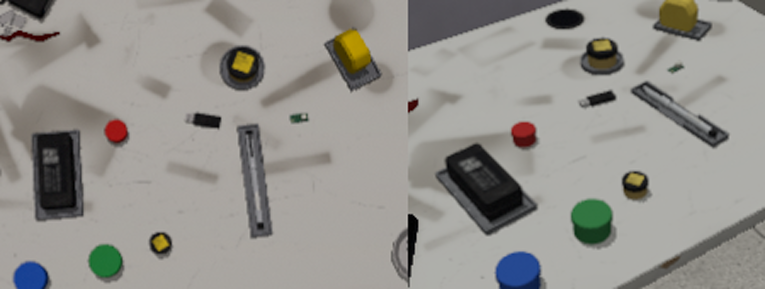

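Adapter, tub and pen are level and centred in their trays. The tape's fit is biased by its visible side faces, so I'll check it more closely.

```bash
python3 - <<'E'
from h import *
im=imaging.get_image('top');sc=imaging.get_image('scene')
save('tp',np.hstack([im['frame'][110:160,330:385],sc['frame'][120:170,275:330]]),7)
for n,i in(('top',im),('scene',sc)):
    C=cloud(i);h=cv2.cvtColor(i['frame'],cv2.COLOR_RGB2HSV)
    m=(np.hypot(C[...,0]-.6163,C[...,1]+.2225)<.07)&(h[...,1]>120)&(C[...,2]<.1)
    P=C[m];print(n,m.sum(),'z pct',(np.percentile(P[:,2],[2,50,90,95])*1000).round(1))
    d=P[:,:2]-[.6163,-.2225]; a=np.radians(28.2); L=d@[np.cos(a),np.sin(a)];W=d@[-np.sin(a),np.cos(a)]
    for lo,hi in((.004,.02),(.02,.035),(.035,.05),(.05,.07)):
        k=(P[:,2]>lo)&(P[:,2]<hi)
        if k.sum()>5: print('  z',lo,hi,k.sum(),'along',(np.percentile(L[k],[2,98])*1000).round(1),'across',(np.percentile(W[k],[2,98])*1000).round(1))
E
```

```text
top 389 z pct [11.1 49.6 56.1 57.5]
  z 0.004 0.02 29 along [-20.7  34.1] across [-23.5  16.9]
  z 0.02 0.035 53 along [-22.   36.6] across [-5.8 16.9]
  z 0.035 0.05 114 along [-21.3  34.7] across [-12.6  16.3]
  z 0.05 0.07 190 along [-12.9  26.1] across [-13.3  14.5]
scene 371 z pct [ 6.2 33.8 53.2 54.8]
  z 0.004 0.02 87 along [-22.5  33. ] across [ 1.8 17.6]
  z 0.02 0.035 109 along [-23.5  33.3] across [-1.4 17.6]
  z 0.035 0.05 104 along [-22.1  28.3] across [-4. 17.]
  z 0.05 0.07 68 along [-14.4  20.5] across [-5.2 14.8]
```

View pics/tp.png

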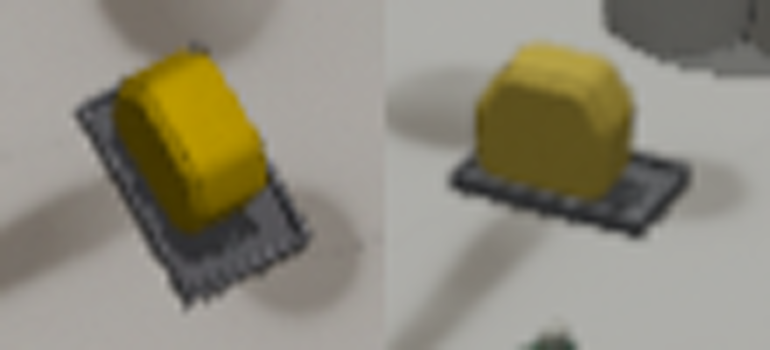

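In tray coordinates the tape spans about −23…+37 mm along the pocket (±38.5), roughly 7 mm off centre, and its far end may touch the rim. I'll regrasp it and shift it back 6.5 mm.

```bash
python3 nav.py .45 .2 .149 100; python3 nav.py .6182 -.2214 .11 118.2
```

```text
t 46.95 pos [305.9 506.4 149. ] yaw 99.9 tilt 0.01 gap mm 74.8 F [-0.3 -0.6 -0.1] q6 -0.74
shift units [ 0.   -1.78 -6.53] turn -0.01
t 46.95 pos [305.9 506.4 149. ] yaw 99.9 tilt 0.01 gap mm 74.8 F [-0.3 -0.6 -0.1] q6 -0.74
shift units [  0.78  -3.65 -15.41] turn -1.83
```

```bash
python3 -m crank '[[[0,-0.22,-0.7,0],[0,-0.22,-0.9,0],[0,-0.22,-0.9,0],[0,-0.22,-0.9,0],[0,-0.22,-0.9,0],[0,-0.22,-0.9,0],[0,-0.22,-0.9,0],[0,-0.22,-0.9,0],[0,-0.22,-0.9,0],[0,-0.22,-0.9,0],[0,-0.22,-0.9,0],[0,-0.22,-0.9,0]]]' -0.3; python3 -m crank '[[[0,-0.22,-0.9,0],[0,-0.22,-0.9,0],[0,-0.22,-0.9,0],[0,-0.22,-0.9,0],[0,-0.22,-0.9,0],[0,-0.22,-0.6,-0.91],[0,0,0,-0.92],[0.4,0,0,0],[0,0,0,0],[0,0,0,0]]]'; python3 nav.py .6182 -.2214 -.0138 118.2
```

```text
time_s: 48.45
position: [0.5276, 0.0059, 0.1492]
tool_rot: [-0.455, 0.542, -0.455, -0.541]
contact_force: [1.4, -0.5, 0.3]
finger_gap: 0.652
time_s: 49.7
position: [0.6359, -0.2313, 0.1285]
tool_rot: [0.363, -0.606, 0.363, 0.607]
contact_force: [0.1, 0.1, -0.0]
finger_gap: 0.647
t 49.7 pos [ 635.9 -231.3  128.5] yaw 118.2 tilt 0.06 gap mm 57.0 F [ 0.1  0.1 -0. ] q6 -2.43
shift units [2.85 0.22 0.34] turn 0.0
```

```bash
python3 -m crank '[[[0,0.22,0.34,0],[0,0,0,0],[0.5,0,0,0],[0.5,0,0,0],[0,0,0,0],[0,0,0,0]]]' >/dev/null; python3 nav.py .6182 -.2214 -.0138 118.2
```

```text
t 50.45 pos [ 619.5 -222.3   79.9] yaw 118.3 tilt 0.08 gap mm 57.3 F [-0.   0.1  0.2] q6 -2.43
shift units [1.87 0.02 0.03] turn 0.01
```

```bash
python3 -m crank '[[[0.5,0.02,0.03,0],[0.5,0,0,0],[0.4,0,0,0],[0.3,0,0,0],[0.15,0,0,0],[0.02,0,0,0],[0,0,0,0],[0,0,0,0]]]'|grep -E 'posi|force'; python3 -m crank '[[[0,0,0,0],[0,0,0,0],[0,0,0,0],[0,0,0,0],[0,0,0,0]]]' 1 25; python3 nav.py .6125 -.2245 .0 118.2
```

```text
position: [0.6175, -0.2213, -0.0139]
contact_force: [-0.7, -0.8, 1.1]
time_s: 52.08
position: [0.6171, -0.2212, -0.0144]
tool_rot: [-0.363, 0.607, -0.363, -0.607]
contact_force: [0.4, -0.7, 1.7]
finger_gap: 0.341
t 52.08 pos [ 617.1 -221.2  -14.4] yaw 118.3 tilt 0.01 gap mm 30.0 F [ 0.4 -0.7  1.7] q6 -2.43
shift units [-0.29  0.11 -0.02] turn 0.01
```

```bash
python3 -m crank '[[[-0.2,0,0,0],[-0.1,0,0,0],[0,0.13,-0.02,0],[0,0,0,0],[0.2,0,0,0],[0.05,0,0,0],[0,0,0,0],[0,0,0,0]]]'|grep -E 'posi|force'; python3 -m crank '[[[0.02,0,0,0],[0,0,0,0],[0,0,0,0]]]'|grep -E 'posi|force'; python3 -m crank '[[[0.02,0,0,0],[0,0,0,0],[0,0,0,0]]]'|grep -E 'posi|force'
```

```text
position: [0.6118, -0.225, -0.0121]
contact_force: [0.6, 0.4, -0.7]
position: [0.6118, -0.2251, -0.0129]
contact_force: [0.3, 0.9, -1.7]
position: [0.6117, -0.225, -0.014]
contact_force: [0.8, -0.8, -2.0]
```

```bash
python3 -m crank '[[[0.02,0,0,0],[0,0,0,0],[0,0,0,0]]]'|grep -E 'posi|force'; python3 -m crank '[[[0.02,0,0,0],[0,0,0,0],[0,0,0,0]]]'|grep -E 'posi|force'
```

```text
position: [0.6119, -0.2251, -0.0144]
contact_force: [-1.5, 0.4, 5.4]
position: [0.6119, -0.2251, -0.0145]
contact_force: [-4.3, 1.8, 13.8]
```

Contact with the floor. Release, retreat, swing away and check.

```bash
python3 -m crank '[[[-0.03,0,0,0],[0,0,0,0],[0,0,0,0]]]'|grep -E 'posi|force'; python3 -m crank '[[[0,0,0,0],[0,0,0,0],[0,0,0,0],[0,0,0,0]]]' -0.3;  python3 -m crank '[[[-0.4,0,0,0],[-0.7,0,0,0],[-0.7,0,0,0],[-0.7,0,0,0],[-0.6,0,0,0],[0,0,0,0]]]'; python3 -m crank '[[[0,0.05,0.6,0],[0,0.05,0.9,0],[0,0.05,0.9,0],[0,0.05,0.9,0],[0,0.05,0.9,0],[0,0.05,0.9,0],[0,0.05,0.9,0],[0,0.05,0.9,0],[0,0.05,0.9,0],[0,0.05,0.9,0],[0,0.05,0.9,0],[0,0,0.9,0]]]'; python3 -m crank '[[[0,0,0.5,0],[0,0,0.5,0],[0,0,0,0],[0,0,0,0],[0,0,0,0]]]'|grep posi
cat > tp.py <<'E'
from h import *
im=imaging.get_image('top');sc=imaging.get_image('scene')
save('tp2',np.vstack([np.hstack([im['frame'][110:160,330:385],sc['frame'][120:170,275:330]]),np.hstack([im['frame'][110:160,265:320],sc['frame'][140:190,225:280]])]),5.5)
for n,i in(('top',im),('scene',sc)):
    C=cloud(i);h=cv2.cvtColor(i['frame'],cv2.COLOR_RGB2HSV)
    m=(np.hypot(C[...,0]-.6163,C[...,1]+.2225)<.07)&(h[...,1]>120)&(C[...,2]<.1)
    P=C[m];print(n,m.sum(),'z pct',(np.percentile(P[:,2],[2,50,90,95])*1000).round(1))
    d=P[:,:2]-[.6163,-.2225]; a=np.radians(28.2); L=d@[np.cos(a),np.sin(a)];W=d@[-np.sin(a),np.cos(a)]
    for lo,hi in((.004,.02),(.02,.035),(.035,.05),(.05,.07)):
        k=(P[:,2]>lo)&(P[:,2]<hi)
        if k.sum()>5: print('  z',lo,hi,k.sum(),'along',(np.percentile(L[k],[2,98])*1000).round(1),'across',(np.percentile(W[k],[2,98])*1000).round(1))
E
python3 tp.py
```

```text
position: [0.6119, -0.2251, -0.0144]
contact_force: [-0.2, 0.8, 3.8]
time_s: 55.45
position: [0.6117, -0.225, -0.0146]
tool_rot: [0.363, -0.607, 0.363, 0.607]
contact_force: [-0.1, -0.1, -0.5]
finger_gap: 0.65
time_s: 56.2
position: [0.6138, -0.2258, 0.1446]
tool_rot: [-0.363, 0.609, -0.362, -0.605]
contact_force: [0.6, -0.3, -0.6]
finger_gap: 0.652
time_s: 57.7
position: [0.3373, 0.225, 0.1401]
tool_rot: [0.362, -0.607, 0.363, 0.607]
contact_force: [0.6, 0.2, 0.3]
finger_gap: 0.649
position: [0.3152, 0.2675, 0.1403]
top 389 z pct [ 6.9 50.  56.1 57.4]
  z 0.004 0.02 28 along [-22.   37.8] across [-23.   16.2]
  z 0.02 0.035 48 along [-28.7  29.9] across [-5.7 16.6]
  z 0.035 0.05 115 along [-28.4  28.4] across [-11.4  16.1]
  z 0.05 0.07 193 along [-21.   20.3] across [-12.9  14.8]
scene 376 z pct [ 4.2 33.9 53.5 54.5]
  z 0.004 0.02 89 along [-28.9  25.3] across [ 2.4 16.7]
  z 0.02 0.035 101 along [-30.1  27. ] across [-0.3 16.4]
  z 0.035 0.05 108 along [-28.7  21.4] across [-6.  17.5]
  z 0.05 0.07 72 along [-19.6  14.6] across [-9.1 15.6]
```

View pics/tp2.png

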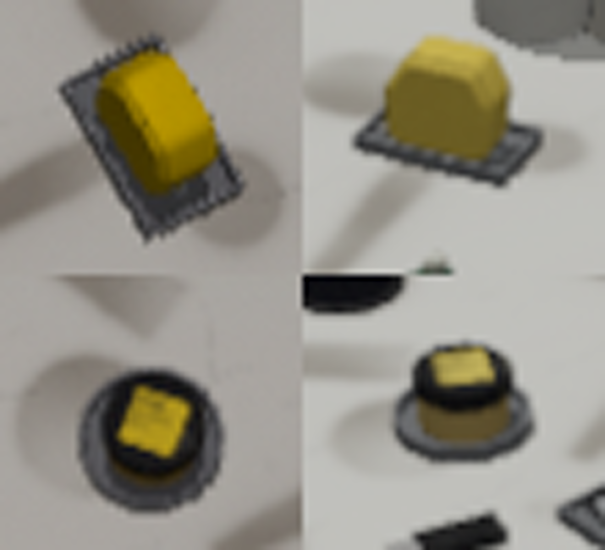

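The tape is now centred in its pocket (about −29…+30 mm along, ±16 mm across) and upright, and the tub sits centred in the round tray. Handing in.

```bash
python3 -c "
from workcell import ticket,env; print(ticket.sign_off(), env.get_obs()['time_s'])"
```

```text
the job is handed in; nothing more can be done
the job is handed in; nothing more can be done
```

All four items are in their trays, placed in the order pen, adapter, tape, tub, and I handed the job in at about 58 s of the 112 s allowed.

- **Missed grasps:** The first two tries at the pen closed on nothing and did not disturb it. The fingertips sit about 29 mm higher than the reported tool position, so I corrected every later height by that amount.
- **Tape correction:** The tape first landed about 7 mm off centre, possibly touching the rim. I regrasped it and shifted it 6.5 mm.
- **Last checks on adapter, tub and tape:**
  - The adapter and the tub are within 1–2 mm of their tray centres, with tops at about 33 and 32 mm as expected.
  - The tape is centred along its tray within about 1 mm and stands upright. Its top reads 54.5–57 mm against 55 mm expected.
- **Weaker checks:** I judged the pen's position inside its rim from the pictures and its placing pose, not by measuring it separately from the tray. The level check on the tape (9.8°, taken before the correction) was unreliable because its side faces were in view, so I relied on the heights and pictures instead.

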